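# Shut the interlocked air supply and bleed the bench line

## Robot

A 7-joint arm with a two-finger parallel gripper is mounted at the origin on the work surface. World frame = base frame: x ahead of the robot, y to its left, z up, the work surface at z = 0. Lengths are in mm, angles in rad, forces in N, time in s.
With the tool pointing down it reaches from about 350 to 900 mm from the base axis. Payload 19.9 kg.
Tool frame: the origin (TCP) lies at the very end of the fingers, on their centre line; the grasp point (between the pads) lies 19 mm behind it; z points along the fingers, y is the line along which they close (so a half turn about z gives the same grasp; the last joint's range is limited). The gripper opens to 85 mm and grips with 20 to 120 N. Pads are 22 mm wide; open, the fingers measure 114 mm over their backs; the gripper's body (76 mm by 85 mm) begins 54 mm behind the grasp point. The pads swing forward as they close: fully open they stand 13 mm farther back than shut.
Start: joints at [-1.383, 0.417, -0.01, 1.614, 0.005, 1.111, -0.053], TCP at [142.355, 608.553, 231.26] pointing down, gripper open.
Joint ranges: [-2.81, 2.81], [-0.39, 2.02], [-1.27, 1.25], [0.06, 2.57], [-1.19, 4.33], [0.19, 2], [-2.82, 2.82]. Speed limits (rad/s): [1.89, 1.89, 2.39, 2.39, 3.01, 3.01, 3.01].

## Interface

Orientations are given as a rotation vector (axis times angle).
In Python, from rig import get_state, grab_frame, hand_in gives the robot as it stands. The module is installed in compiled form; this text tells all that it offers.
- The arm moves only by the shell command python3 -m handwheel 'ROWS' [FORCE]. ROWS is JSON, one flat list of numbers, 7 for each row, row after row: the shift along the tool's x, y, z in cm, then the turn, a rotation vector about the tool's x, y, z in degrees, then the closure, from 0 (fully open) to 1 (shut). In form: [x, y, z, wx, wy, wz, claw, x, y, z, wx, wy, wz, claw, ...]. A call has 1 to 12 rows; each row shifts and turns the commanded pose from where the row before left it, along the tool's axes as they then stand; what a row does not reach is not made up. A row lasts 1/8 s, in which the tool goes at most 62.5 mm and 10.7 degrees, less where a joint would pass 70% of its speed; a pose out of reach is approached as far as the arm can. A call is refused whole if a number of a shift passes 6.25 or a number of a turn 10.7, either way. A call with a gripper value outside its range is refused whole. The fingers move at their own pace and stop on an object; FORCE is the grip in N (left out, the last holds). Time passes only in rows, so rows that do not move let the fingers close. It gives the time, the measured TCP pose, the force, the opening and the grip force at its end, in the units of the state.
- get_state(): the state, without advancing time (a new reading comes with each control period).
- grab_frame(name): name is "scene" or "top" or "wrist"; returns a dict with "img" (384x512x3 uint8, blue, green, red), "vertical_fov" (degrees; the focal length in pixels is half the picture's height over the tangent of half this angle, whatever the lens; pixels are square), "cx", "cy" (the principal point, pixels), "dist_coeffs" ([k1, k2, p1, p2, k3] as OpenCV has them; the pictures are not rectified), "R" (3x3) and "t" (3): a world point X has camera coordinates R X + t; the wrist camera has in their place "mount" (4x4, takes a point from camera to tool coordinates, whose origin is the TCP and whose axes are the flange's). Camera axes: x right, y down, z forward; pixel columns grow to the right and rows downward; lengths in mm; the calibration is good to about 2 mm. A picture is of the moment at which its call begins: read the wrist's pose just before it. There is no depth.
- hand_in(): hands the job in; it is judged then, once.
The state is a dict: "t": time; "q": joint angles; "qvel": joint speeds; "joint_efforts": joint torques, N m; "ee_pos": TCP position; "orientation": TCP orientation; "force": force on the tool from outside, world axes, zero at the start; "torque": the same for the moment, N m; "grip_width": finger opening in mm; "gripper_force": force on a finger pad.
Only numpy, scipy, OpenCV 4.12 (cv2) and the standard library are available. Lean on these libraries where they do the work, as an engineer would, in place of code of your own. Each camera call takes 0.05 s, during which the arm holds its last target. There are 200 camera calls.

## Task

Make the air line on this bench safe for a coupling change: turn the red supply lever fully shut, square across the pipe, and then turn the blue vent lever fully open, in line with the pipe, and leave both like that. The two levers are interlocked, so the vent lever stays locked until the supply is fully shut: do not force it before then. Leave everything else on the bench where it is.

Things in the scene. Friction and masses are not known exactly. Their poses are not given: they have to be found in the camera images.
- air_station: Bench air unit, fixed: a compressor (315 mm high) at its +y end feeds a 21 mm rigid pipe along the unit's y axis, 110 mm above the table, through a filter-regulator (225 mm from the origin, 183 mm high), the red supply valve, a brass tee with a coupling and the blue vent valve to a copper silencer at the -y end. Origin: on the table midway between the valves; z up.
- supply_valve (a joint): Quarter-turn supply lever, rad. 0 = open (along the pipe, pointing to the unit's +y, towards the compressor); grows clockwise from above to 1.571 = fully shut at its stop (square to the pipe, pointing to the unit's +x). Starts between 0 and 0.45; stays where it is left (stem friction about 0.45 N m, 6 N at the grip).
- vent_valve (a joint): Quarter-turn vent lever, rad. 0 = shut (square to the pipe, pointing to the unit's -x), where it starts; grows anticlockwise from above to 1.571 = fully open at its stop (along the pipe, pointing to the unit's -y, over the silencer). Same friction. Locked, but for under 0.1 rad of play, until the supply is within about 0.15 rad of its shut stop; once open it locks the supply shut.
- supply_valve_grip (a point): Middle of the red sleeve of the supply lever, 80 mm from its pivot, 172 mm above the table; moves with the lever. Sleeve 78 mm long (39 to 117 mm from the pivot), 20 mm wide, 12 mm thick (166 to 178 mm high). Under the hubs are steel interlock plates (38 mm radius about each pivot, 146 to 154 mm high) with a sliding bolt between them; under the sleeve nothing is within 40 mm under it.
- supply_valve_pivot (a point): Fixed point on the vertical axis of the supply lever, at the lever's height (172 mm), 50 mm to the unit's +y of the unit's origin.
- vent_valve_grip (a point): Middle of the blue sleeve of the vent lever, 80 mm from its pivot, 172 mm above the table; same sleeve as the supply's; moves with the lever.
- vent_valve_pivot (a point): Fixed point on the vertical axis of the vent lever, at the lever's height (172 mm), 50 mm to the unit's -y of the unit's origin, so 100 mm from the supply pivot.
- blow_gun_mid (a point): Bystander: blue air blow gun lying on the table, 200 x 125 mm, 22 mm high; this point is near its middle.
- housing_mid (a point): Bystander: black printed round housing, 108 x 72 mm, 34 mm high; its centre.
- column_mid (a point): Bystander: black printed square column, 52 x 52 x 118 mm, standing; its centre.
- bottle_mid (a point): Bystander: orange juice bottle, 68 mm across, 200 mm high, standing; its centre.
- spanner_grip (a point): Bystander: steel spanner, 170 mm long, lying flat; on its handle.
- blocks_mid (a point): Bystander: black printed studded plate, 120 x 60 mm, 30 mm high; its centre.

How it is judged (in metres and radians):
On the way:
1. the supply lever is fully shut while the vent is still shut (value of joint supply_valve above 1.42 rad and value of joint vent_valve below 0.2 rad), for 0.1 s.
At the end, for the whole second after the job is handed in: The supply lever is shut (within 0.15 rad of its stop) and the vent lever is open (within 0.15 rad of its stop), both at rest (value of joint each of supply_valve, vent_valve above 1.42 rad and velocity of joint supply_valve between -0.05 and 0.05 rad/s and velocity of joint vent_valve between -0.05 and 0.05 rad/s); the robot touches nothing.
It fails at once if the vent lever is forced (over 20 N) while the supply is not yet shut (value of joint supply_valve below 1.35 rad and contact force between any of the fingers, the arm and vent_valve above 20 N).
It fails at once if a bystander is displaced by more than 30 mm (distance of any of blow_gun_mid, housing_mid, column_mid, bottle_mid, spanner_grip, blocks_mid from where it was at the start of the episode above 0.03 m).
It also fails if it takes over 56 s, if anything falls off the work surface, if the arm or the gripper's body presses on something with over 40 N, if the wrist force passes 120 N, or if a joint passes its speed limit or range.

## Working session

There is one attempt and no reset: what is moved stays moved. The work goes in short steps, Python scripts to look and compute and a shell command to move; the robot and the scene stay as the last step left them, time stands still between calls to the robot, and variables do not carry over. Pictures are saved under pics/ and viewed, at most 10 in all, crops included, and the job is handed in when it is done.

```bash
mkdir -p pics; cat > h.py <<'E'
import numpy as np, cv2
from rig import get_state, grab_frame
def K(f):
    h=f["img"].shape[0]; F=h/2/np.tan(np.radians(f["vertical_fov"])/2)
    return np.array([[F,0,f["cx"]],[0,F,f["cy"]],[0,0,1.]])
def cast(f,uv,z):
    uv=np.array(uv,float).reshape(-1,1,2)
    n=cv2.undistortPoints(uv,K(f),np.array(f["dist_coeffs"],float)).reshape(-1,2)
    R=np.array(f["R"]);t=np.array(f["t"]);C=-R.T@t
    d=np.c_[n,np.ones(len(n))]@R
    return C+d*((z-C[2])/d[:,2])[:,None]
E
python3 - <<'E'
from h import *
import pickle
s=get_state();print(s)
fs={}
for n in("top","scene"):
    f=grab_frame(n);fs[n]=f;cv2.imwrite(f"pics/{n}0.png",f["img"])
    hsv=cv2.cvtColor(f["img"],cv2.COLOR_BGR2HSV);h,sa,v=cv2.split(hsv)
    print(n,'cam',-np.array(f["R"]).T@np.array(f["t"]))
    for c,m in(("red",((h<6)|(h>174))&(sa>140)&(v>60)),("blue",(h>100)&(h<125)&(sa>120)&(v>50))):
        k,l,st,ce=cv2.connectedComponentsWithStats(m.astype(np.uint8))
        for i in range(1,k):
            if st[i,4]>40: print(c,st[i],ce[i].round(1),cast(f,ce[i],172).round(0))
pickle.dump(fs,open("f0.pkl","wb"))
E
```

```text
{'t': 0.0, 'q': array([-1.38252018,  0.41797437, -0.01029047,  1.61417304,  0.00468643,
        1.11068141, -0.05304097]), 'qvel': array([-0.00051728, -0.00044303, -0.00105153, -0.00097018,  0.00032507,
        0.00125481, -0.00111019]), 'joint_efforts': array([ 2.40610034e-04, -8.64458013e+01,  6.78881854e-01, -4.34878600e+01,
        1.91799476e-02,  7.57705799e-03,  1.23371146e-05]), 'ee_pos': array([142.28547914, 608.23671654, 230.66054757]), 'orientation': array([-3.60209982e-01, -3.12081742e+00,  1.90232793e-03]), 'force': array([-0.79529211, -0.03636833,  0.05688899]), 'torque': array([ 0.03109925, -0.02183786, -0.02535377]), 'gripper_force': 0.0, 'grip_width': 85.57878965348017}
top cam [ 443.34679228  -40.78764931 1388.75157078]
red [179 150  27  18 211] [191.5 159.2] [[599. 141. 172.]]
red [ 88 155   9   9  71] [ 92.2 158.9] [[593. 399. 172.]]
blue [158 195  43  37 443] [174.3 208.6] [[469. 180. 172.]]
blue [242 198  13  29 173] [248.  212.2] [[465. -10. 172.]]
scene cam [1020.32684264 -769.96522764  874.46982744]
red [348  87   8   7  41] [351.2  90.2] [[551. 484. 172.]]
red [302 140  25  13 154] [314.5 145.9] [[603. 144. 172.]]
blue [266  34   8  21  75] [269.5  42.1] [[136. 642. 172.]]
blue [286  35   6  12  57] [288.4  40.5] [[186. 698. 172.]]
blue [272  45  18  17 117] [278.8  51.8] [[211. 589. 172.]]
blue [264  57  32  13 203] [278.4  63.7] [[262. 506. 172.]]
blue [231 149  22  15 135] [241.1 156.2] [[469.  -8. 172.]]
blue [271 149  10   9  51] [275.5 152.5] [[533.  58. 172.]]
```

View pics/top0.png

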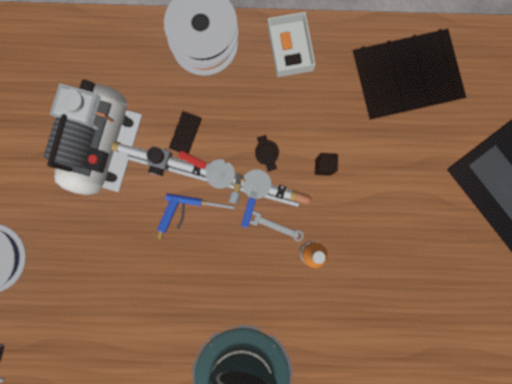

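View pics/scene0.png

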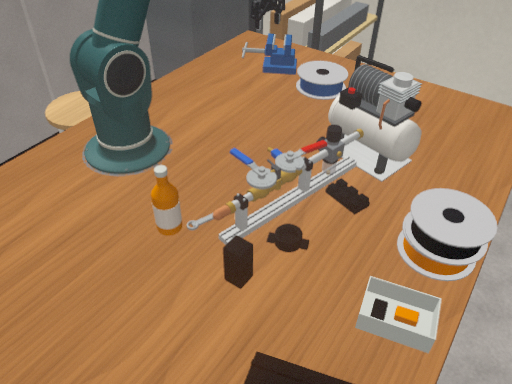

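The top view shows the pipe running from the compressor at about (90,140) to the silencer at (305,198). The red lever is at (192,159), the blue lever at (248,212) and the grey plates at (220,174) and (257,184). The bottle is at (315,255) and the blow gun at (180,205). The scene view agrees with this. Next I'll fix the unit frame.

```bash
python3 - <<'E'
from h import *
import pickle
from scipy.spatial.transform import Rotation as Ro
fs=pickle.load(open("f0.pkl","rb"));f=fs["top"];im=f["img"]
c=im[160:200,200:275];h,s,v=cv2.split(cv2.cvtColor(c,cv2.COLOR_BGR2HSV))
g=cv2.GaussianBlur(cv2.resize(im[140:220,190:290],None,fx=4,fy=4,interpolation=cv2.INTER_CUBIC),(5,5),0)
H=cv2.HoughCircles(cv2.cvtColor(g,cv2.COLOR_BGR2GRAY),cv2.HOUGH_GRADIENT,1,80,param1=80,param2=18,minRadius=40,maxRadius=75)
P=[]
for x,y,r in H[0]:
    uv=(x/4+190-.375,y/4+140-.375);p=cast(f,uv,154)[0];P.append(p);print(uv,r/4,p.round(1))
for n,lo,hi in(("red",0,0),("blue",0,0)):
    hsv=cv2.cvtColor(im,cv2.COLOR_BGR2HSV);hh,sa,vv=cv2.split(hsv)
    m=(((hh<6)|(hh>174))&(sa>140)&(vv>60)) if n=="red" else ((hh>100)&(hh<125)&(sa>120)&(vv>50))
    roi=np.zeros_like(m); 
    if n=="red": roi[145:175,172:212]=1
    else: roi[190:235,238:262]=1
    ys,xs=np.nonzero(m&roi);p=cast(f,np.c_[xs,ys],176)[:,:2];vx,vy,x0,y0=cv2.fitLine(p.astype(np.float32),cv2.DIST_L2,0,.01,.01).ravel()
    print(n,x0,y0,np.degrees(np.arctan2(vy,vx)),[np.hypot(*(q[:2]-[x0,y0])).round(1) for q in P])
print("bottle",cast(f,(319,257),200),"reg",cast(f,(157,157),183),"sil",cast(f,(305,198),110),"pipe",cast(f,(120,148),110))
st=get_state();print(Ro.from_rotvec(st["orientation"]).as_matrix().round(3))
E
```

```text
(np.float32(266.5), np.float32(152.25)) 12.075 [625.  -54.4 154. ]
red 598.5896 140.15079 63.210598 [np.float64(196.3)]
blue 464.81186 -10.417924 -13.950248 [np.float64(166.1)]
bottle [[ 356.39706824 -192.37732831  200.        ]] reg [[600.97075581 228.18609389 183.        ]] sil [[ 508.52600116 -162.96853182  110.        ]] pipe [[632.66693253 346.59770581 110.        ]]
[[-0.974  0.228 -0.   ]
 [ 0.228  0.974 -0.001]
 [-0.    -0.001 -1.   ]]
```

Measured frame, checked against the given sizes:
- **Unit x axis:** (0.970, -0.241). Its heading of -14° agrees with the pipe line (13.7°).
- **Pivots:** vent (542, -30), supply (566, 67). The red grip comes out 79.6 mm from the supply pivot, against the expected 80.
- **Supply angle:** about 0.2 rad.
- **Tool axes:** tool x is the unit's -x, and tool y is the unit's +y.

The plan is to push the levers with the closed fingers.

```bash
cat >> h.py <<'E'
from scipy.spatial.transform import Rotation as Ro
xu=np.array([.970,-.241,0]);yu=np.array([.241,.970,0]);O=np.array([554.5,18.8,0])
def where():
    s=get_state();d=s["ee_pos"]-O;Rm=Ro.from_rotvec(s["orientation"]).as_matrix()
    print("t",s["t"],"unit",np.round([d@xu,d@yu,d[2]],1),"F unit",np.round([s["force"]@xu,s["force"]@yu,s["force"][2]],1),"w",round(s["grip_width"],1))
    return s,Rm
def togo(x,y,z):
    s,Rm=where();print("tool cm",(Rm.T@(O+x*xu+y*yu+[0,0,z]-s["ee_pos"])/10).round(2))
E
python3 -m handwheel '[-3.8,-3,0,0,0,0,1,-3.8,-3,0,0,0,0,1,-3.8,-3,0,0,0,0,1,-3.8,-3,0,0,0,0,1,-3.8,-3,0,0,0,0,1,-3.8,-3,0,0,0,0,1,-3.8,-3,0,0,0,0,1,-3.8,-3,0,0,0,0,1,-3.8,-3,0,0,0,0,1,0,0,0,0,0,0,1,0,0,0,0,0,0,1]' 40
python3 -c "
from h import *
togo(-45,122,231)"
```

```text
t: 1.48
ee_pos: [413.6, 268.0, 231.1]
orientation: [-0.36, -3.121, 0.0]
force: [0.5, -0.3, 0.9]
grip_width: -0.0
gripper_force: 0.0
t 1.475 unit [-196.8  207.7  231.1] F unit [ 0.6 -0.2  0.9] w -0.0
tool cm [-1.507e+01 -8.800e+00  1.000e-02]
```

```bash

python3 -m handwheel '[-3.8,-2.2,0,0,0,0,1,-3.8,-2.2,0,0,0,0,1,-3.8,-2.2,0,0,0,0,1,-3.7,-2.2,0,0,0,0,1,0,0,0,0,0,0,1,0,0,0,0,0,0,1]' 40
python3 -c "
from h import *
togo(-45,122,152)
f=grab_frame('wrist');cv2.imwrite('pics/w1.png',f['img'])
t=grab_frame('scene');cv2.imwrite('pics/s1.png',cv2.resize(t['img'][80:240,190:400],None,fx=3,fy=3))"
```

```text
t: 2.22
ee_pos: [540.2, 149.0, 231.0]
orientation: [-0.358, -3.12, -0.0]
force: [-0.3, 0.2, -0.2]
grip_width: -0.1
gripper_force: 0.0
t 2.225 unit [-45.2 122.8 231. ] F unit [-0.3  0.1 -0.2] w -0.1
tool cm [-0.03 -0.1   7.9 ]
```

View pics/w1.png

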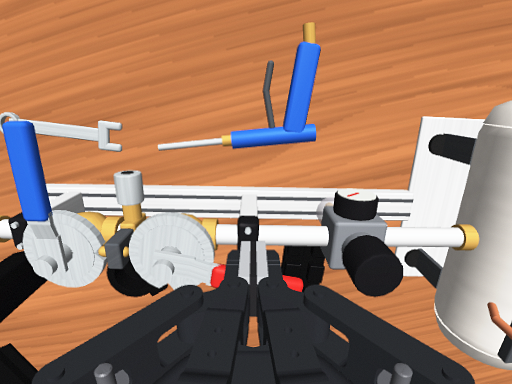

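View pics/s1.png

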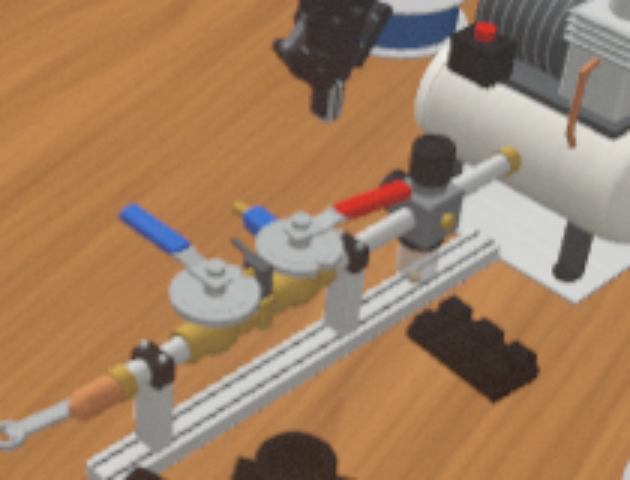

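The wrist view shows the fingers at about (250,270) beside the red sleeve, with the blow gun above at (270,130). The scene view shows the fingers on the robot side of the red lever, with clear space below them. I'll descend and work out the arc.

```bash

python3 -m handwheel '[0,0,2.6,0,0,0,1,0,0,2.6,0,0,0,1,0,0,2.6,0,0,0,1,0,0,0,0,0,0,1]' 40
python3 -c "
from h import *
s,Rm=where();p=s['ee_pos']
for a in np.radians([4,14,24,34,44,54,64,74,84,90,95]):
    x=82*np.sin(a)-24*np.cos(a);y=50+82*np.cos(a)+24*np.sin(a)
    g=O+x*xu+y*yu+[0,0,152];print(round(np.degrees(a)),round(x),round(y),(Rm.T@(g-p)/10).round(2));p=g"
```

```text
t: 2.82
ee_pos: [539.5, 148.4, 152.1]
orientation: [-0.358, -3.119, 0.002]
force: [-0.3, -0.3, -0.0]
grip_width: 0.0
gripper_force: 0.0
t 2.825 unit [-45.8 122.1 152.1] F unit [-0.3 -0.3 -0. ] w 0.0
4 -18 133 [-2.78  1.09  0.  ]
14 -3 135 [-1.48  0.17 -0.  ]
24 11 135 [-1.49 -0.09 -0.  ]
34 26 131 [-1.45 -0.35 -0.  ]
44 40 126 [-1.36 -0.59 -0.  ]
54 52 118 [-1.24 -0.82 -0.  ]
64 63 108 [-1.08 -1.03 -0.  ]
74 72 96 [-0.88 -1.2  -0.  ]
84 79 82 [-0.66 -1.33  0.  ]
90 82 74 [-0.28 -0.85  0.  ]
95 84 67 [-0.17 -0.73  0.  ]
```

```bash

python3 -m handwheel '[-1.4,0.5,0,0,0,0,1,-1.4,0.6,0,0,0,0,1,-1.5,0.2,0,0,0,0,1,-1.5,-0.1,0,0,0,0,1,-1.45,-0.35,0,0,0,0,1,-1.35,-0.6,0,0,0,0,1,-1.25,-0.8,0,0,0,0,1,-1.1,-1.0,0,0,0,0,1,-0.9,-1.2,0,0,0,0,1,-0.65,-1.3,0,0,0,0,1,0,0,0,0,0,0,1]' 40
python3 -c "
from h import *
where()"
```

```text
t: 4.2
ee_pos: [654.3, 78.7, 154.0]
orientation: [0.362, 3.12, -0.0]
force: [0.6, -0.6, -0.3]
grip_width: 0.0
gripper_force: 0.0
t 4.2 unit [ 82.4  82.1 154. ] F unit [ 0.7 -0.4 -0.3] w 0.0
```

```bash

python3 -m handwheel '[0,-0.4,0,0,0,0,1,0,-0.4,0,0,0,0,1,0,0,0,0,0,0,1]'
python3 -c "
from h import *
where()
f=grab_frame('scene');cv2.imwrite('pics/s2.png',cv2.resize(f['img'][80:240,190:400],None,fx=3,fy=3))"
```

```text
t: 4.58
ee_pos: [652.1, 72.7, 153.8]
orientation: [0.359, 3.12, 0.001]
force: [2.2, 2.1, 0.3]
grip_width: -0.2
gripper_force: 1.1
t 4.575 unit [ 81.7  75.8 153.8] F unit [1.6 2.5 0.3] w -0.2
```

View pics/s2.png

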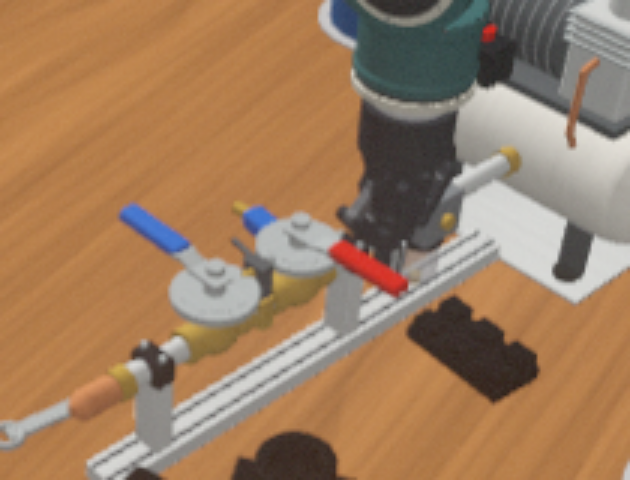

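The red lever now runs from (300,230) to (405,285), nearly square to the pipe, with the fingers behind it. The blue lever has not moved. I'll push until I feel the stop.

```bash

python3 -m handwheel '[0,-0.4,0,0,0,0,1,0,-0.4,0,0,0,0,1,0,0,0,0,0,0,1]'
python3 -m handwheel '[0,-0.3,0,0,0,0,1,0,-0.3,0,0,0,0,1,0,0,0,0,0,0,1]'
python3 -c "
from h import *
where()"
```

```text
t: 5.0
ee_pos: [651.5, 70.2, 154.1]
orientation: [0.352, 3.118, 0.01]
force: [15.9, 26.0, -6.6]
grip_width: -0.3
gripper_force: 14.2
t: 5.38
ee_pos: [651.3, 69.8, 154.3]
orientation: [0.345, 3.116, 0.019]
force: [27.2, 48.6, -12.3]
grip_width: -0.4
gripper_force: 26.8
t 5.375 unit [ 81.6  72.8 154.3] F unit [ 14.7  53.7 -12.3] w -0.4
```

53 N with no further travel means the stop is reached. I'll back off, rise, and move over to the vent lever.

```bash

python3 -m handwheel '[0,1.5,0,0,0,0,1,0,2,0,0,0,0,1,0,0,-4,0,0,0,0,1,0,0,-4,0,0,0,0,1,0,0,0,0,0,0,1,0,0,0,0,0,0,1]'
python3 -c "
from h import *
togo(-85,-10,231)
f=grab_frame('top');im=f['img']
h,s,v=cv2.split(cv2.cvtColor(im,cv2.COLOR_BGR2HSV))
m=((h<6)|(h>174))&(s>140)&(v>60);m[:,:172]=0
ys,xs=np.nonzero(m);p=cast(f,np.c_[xs,ys],176)-O
print(len(xs),(p@xu).mean(),(p@yu).mean(),(p@yu).min(),(p@yu).max())
f=grab_frame('scene');im=f['img']
h,s,v=cv2.split(cv2.cvtColor(im,cv2.COLOR_BGR2HSV))
m=((h<6)|(h>174))&(s>140)&(v>60);m[:120]=0
ys,xs=np.nonzero(m);p=cast(f,np.c_[xs,ys],176)-O;a,b=p@xu,p@yu
print(len(xs),a.mean(),b.mean(),np.polyfit(a,b,1))
"
```

```text
t 5.375 unit [ 81.6  72.8 154.3] F unit [ 14.7  53.7 -12.3] w -0.4
tool cm [16.81 -7.79 -7.85]$: bad value
Traceback (most recent call last):
  File "h.py", line 8, in cast
    n=cv2.undistortPoints(uv,K(f),np.array(f["dist_coeffs"],float)).reshape(-1,2)
      ~~~~~~~~~~~~~~~~~~~^^^^^^^^^^^^^^^^^^^^^^^^^^^^^^^^^^^^^^^^^^
cv2.error: OpenCV(4.12.0) /io/opencv/modules/calib3d/src/undistort.dispatch.cpp:347: error: (-215:Assertion failed) CV_IS_MAT(_src) && CV_IS_MAT(_dst) && (_src->rows == 1 || _src->cols == 1) && (_dst->rows == 1 || _dst->cols == 1) && _src->cols + _src->rows - 1 == _dst->rows + _dst->cols - 1 && (CV_MAT_TYPE(_src->type) == CV_32FC2 || CV_MAT_TYPE(_src->type) == CV_64FC2) && (CV_MAT_TYPE(_dst->type) == CV_32FC2 || CV_MAT_TYPE(_dst->type) == CV_64FC2) in function 'cvUndistortPointsInternal'
```

One row had eight numbers, so the call was refused and nothing moved. I'll send it again corrected.

```bash

python3 -m handwheel '[0,1.5,0,0,0,0,1,0,2,0,0,0,0,1,0,0,-4,0,0,0,1,0,0,-4,0,0,0,1,0,0,0,0,0,0,1,0,0,0,0,0,0,1]' && python3 -c "
from h import *
togo(-85,-10,231)
f=grab_frame('scene');im=f['img']
h,s,v=cv2.split(cv2.cvtColor(im,cv2.COLOR_BGR2HSV))
m=((h<6)|(h>174))&(s>140)&(v>60);m[:120]=0
ys,xs=np.nonzero(m);p=cast(f,np.c_[xs,ys],176)-O;a,b=p@xu,p@yu
print(len(xs),a.mean(),b.mean(),np.polyfit(a,b,1))
"
```

```text
t: 6.18
ee_pos: [656.0, 92.6, 232.7]
orientation: [-0.36, -3.12, 0.001]
force: [-1.0, -0.3, -1.4]
grip_width: -0.1
gripper_force: 0.0
t 6.175 unit [ 80.7  96.1 232.7] F unit [-0.9 -0.6 -1.4] w -0.1
tool cm [ 16.71 -10.38   0.19]
186 83.84038994100213 49.09520999990519 [-5.06488626e-02  5.33416304e+01]
```

The supply grip measures (84, 49) in the unit frame against an expected (80, 50), so it is shut. On to the vent.

```bash

python3 -m handwheel '[4.2,-2.6,0,0,0,0,1,4.2,-2.6,0,0,0,0,1,4.2,-2.6,0,0,0,0,1,4.1,-2.6,0,0,0,0,1,0,0,0,0,0,0,1,0,0,2.6,0,0,0,1,0,0,2.6,0,0,0,1,0,0,2.6,0,0,0,1,0,0,0,0,0,0,1]'
python3 -c "
from h import *
s,Rm=where();p=s['ee_pos']
for a in np.radians([0,10,20,30,40,50,60,70,80,86,90]):
    # lever dir (-cos,-sin), motion dir (sin,-cos)
    x=-82*np.cos(a)-26*np.sin(a);y=-50-82*np.sin(a)+26*np.cos(a)
    g=O+x*xu+y*yu+[0,0,153];print(round(np.degrees(a)),round(x),round(y),(Rm.T@(g-p)/10).round(2));p=g"
```

```text
t: 7.35
ee_pos: [469.2, 29.2, 153.6]
orientation: [-0.36, -3.117, 0.003]
force: [-0.3, -0.6, -0.6]
grip_width: 0.3
gripper_force: 0.0
t 7.35 unit [-85.2 -10.5 153.6] F unit [-0.2 -0.6 -0.6] w 0.3
0 -82 -24 [-0.31 -1.35  0.06]
10 -85 -39 [ 0.35 -1.46  0.  ]
20 -86 -54 [ 0.09 -1.5   0.  ]
30 -84 -68 [-0.17 -1.49  0.  ]
40 -80 -83 [-0.43 -1.44  0.  ]
50 -73 -96 [-0.67 -1.34  0.  ]
60 -64 -108 [-0.89 -1.2  -0.  ]
70 -52 -118 [-1.09 -1.03 -0.  ]
80 -40 -126 [-1.25 -0.82 -0.  ]
86 -32 -130 [-0.81 -0.39 -0.  ]
90 -26 -132 [-0.56 -0.21 -0.  ]
```

```bash

python3 -m handwheel '[-0.1,-1.35,0,0,0,0,1,0.2,-1.45,0,0,0,0,1,0.1,-1.5,0,0,0,0,1,-0.15,-1.5,0,0,0,0,1,-0.45,-1.45,0,0,0,0,1,-0.65,-1.35,0,0,0,0,1,-0.9,-1.2,0,0,0,0,1,-1.1,-1.0,0,0,0,0,1,-1.25,-0.8,0,0,0,0,1,-0.8,-0.4,0,0,0,0,1,0,0,0,0,0,0,1]'
python3 -m handwheel '[-0.4,0,0,0,0,0,1,-0.3,0,0,0,0,0,1,0,0,0,0,0,0,1]'
python3 -c "
from h import *
where()"
```

```text
t: 8.72
ee_pos: [492.7, -100.3, 156.0]
orientation: [0.362, 3.119, -0.001]
force: [-0.8, 0.4, -0.0]
grip_width: 0.4
gripper_force: 0.0
t: 9.1
ee_pos: [498.7, -101.3, 155.5]
orientation: [-0.361, -3.12, 0.001]
force: [-3.4, -1.3, 1.2]
grip_width: -0.0
gripper_force: 1.4
t 9.1 unit [ -25.2 -129.9  155.5] F unit [-3.  -2.1  1.2] w -0.0
```

```bash

python3 -m handwheel '[-0.4,0,0,0,0,0,1,-0.3,0,0,0,0,0,1,0,0,0,0,0,0,1]'
python3 -m handwheel '[-0.3,0,0,0,0,0,1,-0.2,0,0,0,0,0,1,0,0,0,0,0,0,1]'
python3 -c "
from h import *
where()"
```

```text
t: 9.48
ee_pos: [503.5, -102.5, 155.1]
orientation: [-0.36, -3.116, -0.001]
force: [-20.1, 1.0, 11.5]
grip_width: -0.3
gripper_force: 10.1
t: 9.85
ee_pos: [503.9, -102.6, 154.5]
orientation: [-0.36, -3.106, -0.004]
force: [-60.1, 11.3, 43.7]
grip_width: -0.3
gripper_force: 30.8
t 9.85 unit [ -19.8 -130.   154.5] F unit [-61.   -3.5  43.7] w -0.3
```

The vent is at its stop too. I'll back off, rise and check.

```bash

python3 -m handwheel '[1.2,0,0,0,0,0,1,2,0,0,0,0,0,1,2,0,0,0,0,0,1,0,0,-4,0,0,0,1,0,0,-5,0,0,0,1,3,0,-3,0,0,0,1,0,0,0,0,0,0,1,0,0,0,0,0,0,1,0,0,0,0,0,0,1]' && python3 -c "
from h import *
where()
f=grab_frame('scene');im=f['img'];cv2.imwrite('pics/s3.png',cv2.resize(im[80:260,170:400],None,fx=3,fy=3))
h,s,v=cv2.split(cv2.cvtColor(im,cv2.COLOR_BGR2HSV))
for n,m in (('r',((h<6)|(h>174))&(s>140)&(v>60)),('b',(h>100)&(h<125)&(s>120)&(v>50))):
    k,l,st,ce=cv2.connectedComponentsWithStats(m.astype(np.uint8))
    for i in range(1,k):
        if st[i,4]>60:
            ys,xs=np.nonzero(l==i);p=cast(f,np.c_[xs,ys],176)-O;a,b=p@xu,p@yu
            if abs(a.mean())<150 and abs(b.mean())<200: print(n,len(xs),a.mean().round(1),b.mean().round(1),cv2.fitLine(np.c_[a,b].astype(np.float32),2,0,.01,.01).ravel())
"
```

```text
t: 10.98
ee_pos: [431.0, -85.0, 274.6]
orientation: [-0.36, -3.12, 0.001]
force: [-1.5, -0.3, -0.3]
grip_width: -0.2
gripper_force: 0.0
t 10.975 unit [ -94.7 -130.4  274.6] F unit [-1.3 -0.6 -0.3] w -0.2
r 187 83.8 49.0 [ 9.9833381e-01 -5.7702664e-02  8.3776855e+01  4.9030071e+01]
b 183 5.5 -128.8 [ 1.3674027e-02 -9.9990648e-01  5.4642768e+00 -1.2876700e+02]
```

View pics/s3.png

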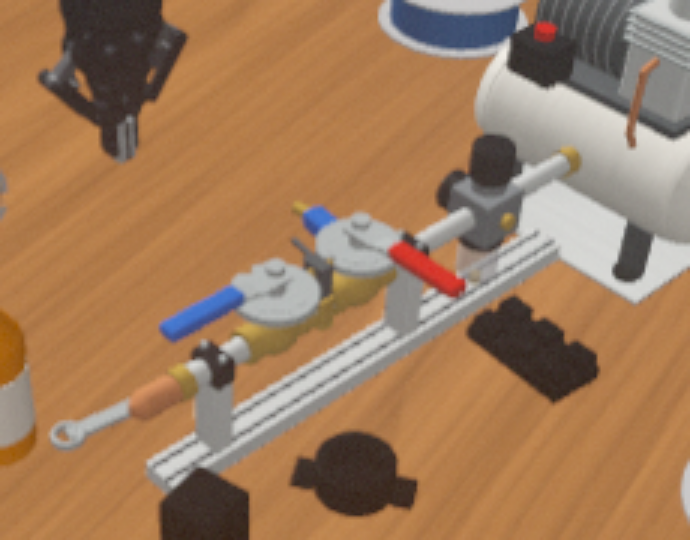

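The red lever, from (390,245) to (460,290), is square to the pipe. The blue lever, from (270,275) to (165,330), is in line with it, and the gripper is clear. I'll hand it in.

```bash
python3 -c "
from rig import hand_in
print(hand_in())"
```

```text
the job is handed in; nothing more can be done
None
```

The job is handed in: I shut the red supply lever fully first, then opened the blue vent lever fully. Both were pushed to their stops, the last camera check showed them square to and in line with the pipe, nothing else was touched, and the arm finished clear after about 11 s.

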